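# Open the interlocked gas valve bank

### The arm

A 6-joint arm with a two-finger parallel gripper is mounted at the origin on the work surface. World frame = base frame: x ahead of the robot, y to its left, z up, the work surface at z = 0. Lengths are in m, angles in rad, forces in N, time in s.
With the tool pointing down it reaches from about 0.35 to 0.775 m from the base axis. Payload 5.5 kg.
Tool frame: the origin (TCP) lies midway between the tips of the shut fingers; the grasp point (between the pads) lies grasp_offset behind it (grasp_offset is the distance from the TCP to the grasp point, in m); z points along the fingers, y is the line along which they close (so a half turn about z gives the same grasp; the last joint's range is limited). The gripper opens to 85 mm and grips with 20 to 120 N. Pads are 22 mm wide; open, the fingers measure 114 mm over their backs; the gripper's body (76 mm by 85 mm) begins 54 mm behind the grasp point. The pads swing forward as they close: fully open they stand 13 mm farther back than shut.
Start: joints at [-1.33, 0.313, 0.046, 1.304, 0, 1.431], TCP at [0.214, -0.534, 0.231] pointing down, gripper open.
Joint ranges: [-2.76, 2.76], [-0.86, 1.69], [-1.03, 1.26], [-2.2, 2.34], [-1.47, 1.5], [-3.14, 3.14]. Speed limits (rad/s): [2.57, 2.57, 3.14, 3.14, 3.14, 3.14].

### API

Orientations are given as a unit quaternion [w, x, y, z].
In Python, from workcell import * gives the robot as it stands.
- The arm moves only by the tool step_arm, never from a script. Its argument "deltas" is a list of rows, each a list of 7 numbers: the shift along the world's x, y, z in mm, then the turn, a rotation vector about the world's x, y, z in degrees, then the gripper's target within -1 to 1 (fully open at 1, half-way at 0, shut at -1). A call has 1 to 5 rows; each row shifts and turns the commanded pose from where the row before left it; what a row does not reach is not made up. A row lasts 1/10 s, in which the tool goes at most 50 mm and 8.59 degrees, less where a joint would pass 70% of its speed; a pose out of reach is approached as far as the arm can. A call is refused whole if a number of a shift passes 50 or a number of a turn 8.59, either way. A call with a gripper value outside its range is refused whole. The fingers move at their own pace and stop on an object; "newtons" is the grip in N (left out, the last holds). Time passes only in rows, so rows that do not move let the fingers close. It gives the time, the measured TCP pose, the force, the opening and the grip force at its end, in the units of the state.
- get_state(): the state, without advancing time (a new reading comes with each control period).
- read_camera(name): name is "scene" or "top" or "wrist"; returns a dict with "image" (480x640x3 uint8, red, green, blue), "z_map" (480x640 float32, m along the optical axis (not along the pixel's ray), 0 where there is no reading), "K" (3x3 intrinsics, pixels), "dist_coeffs" ([k1, k2, p1, p2, k3] as OpenCV has them; the pictures are not rectified), "world_from_camera" (4x4, takes a point from camera to world coordinates). Camera axes: x right, y down, z forward; pixel columns grow to the right and rows downward; lengths in m; the calibration is good to about 2 mm. A picture is of the moment at which its call begins.
- hand_in(): hands the job in; it is judged then, once.
The state is a dict: "clock": time; "joint_pos": joint angles; "qvel": joint speeds; "tau": joint torques, N m; "tcp_pos": TCP position; "orientation": TCP orientation; "wrist_force": force on the tool from outside, world axes, zero at the start; "ft_torque": the same for the moment, N m; "finger_gap": finger opening in m; "grip_force": force on a finger pad.
Only numpy, scipy, OpenCV 4.12 (cv2) and the standard library are available. Lean on these libraries where they do the work, as an engineer would, in place of code of your own. Each camera call takes 0.05 s, during which the arm holds its last target. There are 200 camera calls.

### The job

Bring the gas supply on: throw all three levers of the valve bank from the front side (shut) fully over to the rear, pipe side (open), as far as their stops, and let go. An interlock hidden inside lets them move one at a time in one order only, which is not marked and differs from day to day: the next lever comes free only when the one before is fully over, so feel which lever is free and never push on a lever, blocked or free, with more than 20 N. Leave everything else on the bench where it stands.

Things in the scene. Friction and masses are not known exactly. Their poses are not given: they have to be found in the camera images.
- console: Gas valve bank: white console fixed on the bench, 170 (x) x 260 (y) x 85 mm high, brass fittings and a header pipe at its rear. Origin: centre of its underside; +x to its rear (pipe side, away from the robot), +y to its left; yaw within 0.3 rad. Levers stand in slots in its top at y = +75 mm (left), 0 (middle), -75 mm (right), pivots at x = 0, 75 mm above the bench, axes along its y.
- vial_box: Small carton 23 x 51 x 28 mm standing loose on the rear edge of the console's top; leave alone. Origin: centre of its underside.
- lever_left (a joint): Angle of the left lever, rad: 0 = shut, leaning 0.4 from vertical to the front (robot's side); 0.8 = fully over at its stop, leaning 0.4 to the rear (pipe side). Stays where it is left. When free it moves with about 2 to 5 N at the knob; when blocked it has about 0.04 rad of play (4 mm at the knob), then stops. Starts at 0 to 0.025.
- knob_left (a point): Centre of the black ball knob, 24 mm diameter, on top of the left lever's steel stem (9 mm thick); 105 mm from the lever's pivot, so 172 mm above the bench with the lever at either end and 180 mm at mid-throw; it moves about 82 mm to the rear over the whole throw.
- handle_left: Stem and knob of the left lever, springy against its hub: at the stops or when blocked the knob still gives about 1 mm per 2 N. Origin on the pivot.
- lever_middle (a joint): Angle of the middle lever, rad: 0 = shut, leaning 0.4 from vertical to the front (robot's side); 0.8 = fully over at its stop, leaning 0.4 to the rear (pipe side). Stays where it is left. When free it moves with about 2 to 5 N at the knob; when blocked it has about 0.04 rad of play (4 mm at the knob), then stops. Starts at 0 to 0.025.
- knob_middle (a point): Centre of the black ball knob, 24 mm diameter, on top of the middle lever's steel stem (9 mm thick); 105 mm from the lever's pivot, so 172 mm above the bench with the lever at either end and 180 mm at mid-throw; it moves about 82 mm to the rear over the whole throw.
- handle_middle: Stem and knob of the middle lever, springy against its hub: at the stops or when blocked the knob still gives about 1 mm per 2 N. Origin on the pivot.
- lever_right (a joint): Angle of the right lever, rad: 0 = shut, leaning 0.4 from vertical to the front (robot's side); 0.8 = fully over at its stop, leaning 0.4 to the rear (pipe side). Stays where it is left. When free it moves with about 2 to 5 N at the knob; when blocked it has about 0.04 rad of play (4 mm at the knob), then stops. Starts at 0 to 0.025.
- knob_right (a point): Centre of the black ball knob, 24 mm diameter, on top of the right lever's steel stem (9 mm thick); 105 mm from the lever's pivot, so 172 mm above the bench with the lever at either end and 180 mm at mid-throw; it moves about 82 mm to the rear over the whole throw.
- handle_right: Stem and knob of the right lever, springy against its hub: at the stops or when blocked the knob still gives about 1 mm per 2 N. Origin on the pivot.
- green_rack: Green well rack 126 x 85 x 30 mm to the right of the console; loose, leave alone. Origin: centre of its underside.
- wash_bottle: White wash bottle, 66 mm diameter, 142 mm to the shoulder, green cap and bent spout up to 209 mm, to the left of the console; loose, leave alone. Origin: centre of its underside.
- spare_bottle: Second wash bottle like the first, farther left; loose, leave alone. Origin: centre of its underside.
- tube_rack: Crimson tube rack 125 x 85 x 50 mm, far left; loose, leave alone. Origin: centre of its underside.
- clear_box: Translucent open box 130 x 90 x 35 mm, far right; loose, leave alone. Origin: centre of its underside.
- tip_box: Blue and white tip box 122 x 87 x 90 mm, far right; loose, leave alone. Origin: centre of its underside.
- pipette: Hand pipette lying on the bench, about 275 mm long and 25 mm high, front left; loose, leave alone. Origin on the bench under its body.

How it is judged:
On the way, in this order (a step that is already met when the one before it is completed fails the run):
1. a first lever is fully over (value of joint any of lever_left, lever_middle, lever_right above 0.72 rad), for 0.1 s.
2. a second lever is fully over ((value of joint each of lever_left, lever_middle above 0.72 rad or value of joint each of lever_left, lever_right above 0.72 rad or value of joint each of lever_middle, lever_right above 0.72 rad)), for 0.1 s.
3. the third lever is fully over (value of joint each of lever_left, lever_middle, lever_right above 0.72 rad), for 0.1 s.
At the end, for the whole second after the job is handed in: All three levers stand over at the rear (each above 0.72 of 0.8 rad), at rest and let go (all of step 3 and velocity of joint each of lever_left, lever_middle, lever_right below 0.05 rad/s); the robot touches nothing.
It fails at once if the left lever is pushed with more than 20 N (contact force between any of the fingers, the arm and handle_left above 20 N).
It fails at once if the middle lever is pushed with more than 20 N (contact force between any of the fingers, the arm and handle_middle above 20 N).
It fails at once if the right lever is pushed with more than 20 N (contact force between any of the fingers, the arm and handle_right above 20 N).
It fails at once if one of the loose bystanders is displaced by more than 30 mm or tipped (distance of any of green_rack, wash_bottle, spare_bottle, tube_rack, clear_box, tip_box, pipette, vial_box from where it was at the start of the episode above 0.03 m or angle between any of green_rack, wash_bottle, spare_bottle, tube_rack, clear_box, tip_box, pipette, vial_box's own z axis and vertical above 0.35 rad).
It also fails if it takes over 58 s, if anything falls off the work surface, if the arm or the gripper's body presses on something with over 40 N, if the wrist force passes 120 N, or if a joint passes its speed limit or range.

## Working session

There is one attempt and no reset: what is moved stays moved. The work goes in short steps, Python scripts to look and compute and a tool call to move; the robot and the scene stay as the last step left them, time stands still between calls to the robot, and variables do not carry over. Pictures are saved under pics/ and viewed, at most 10 in all, crops included, and the job is handed in when it is done.

Besides the shell and the picture viewer there is one more tool, called after "Emit:" as name(argument=value, ...) on one line, values as JSON. step_arm: Moves the arm, as the interface text tells. Its arguments: {"type":"object","properties":{"deltas":{"type":"array","items":{"type":"array","items":{"type":"number"}}},"newtons":{"type":"number"}},"required":["deltas"]}

```bash
mkdir -p pics
python3 - <<'E'
from workcell import *
import cv2,numpy as np
s=get_state();print(s)
for n in("scene","top"):
    d=read_camera(n);cv2.imwrite(f"pics/{n}0.png",d["image"][:,:,::-1]);np.savez(f"{n}0.npz",**d)
    print(n,d["world_from_camera"].round(3).tolist(),d["K"].tolist(),d["dist_coeffs"])
E
```

```text
{'clock': 0.0, 'joint_pos': array([-1.32962839e+00,  3.14010275e-01,  4.49716475e-02,  1.30358038e+00,
        5.03948103e-06,  1.43120563e+00]), 'qvel': array([-0.00084684, -0.00169237,  0.00017738,  0.00011401,  0.00067037,
        0.00049681]), 'tau': array([-1.01956930e-04, -4.80625927e+01,  2.98534673e+01,  1.92697509e-02,
       -1.49789835e-04, -2.50754425e-06]), 'tcp_pos': array([ 0.21355974, -0.53332516,  0.23040024]), 'orientation': array([-9.10293718e-04,  9.81932121e-01,  1.89231287e-01, -4.37493622e-05]), 'wrist_force': array([0.14939701, 0.20742169, 0.44052831]), 'ft_torque': array([ 0.02779093,  0.02796689, -0.05552687]), 'grip_force': 0.0, 'finger_gap': 0.08526358556524304}
scene [[0.674, 0.478, -0.563, 1.177], [0.738, -0.452, 0.5, -0.578], [-0.015, -0.753, -0.658, 0.917], [0.0, 0.0, 0.0, 1.0]] [[458.36451935791524, 0.0, 319.1447488006403], [0.0, 458.36451935791524, 235.88593243304993], [0.0, 0.0, 1.0]] [0.00120549 0.         0.         0.         0.        ]
top [[-0.001, -0.997, 0.073, 0.362], [-1.0, 0.002, 0.008, 0.003], [-0.008, -0.073, -0.997, 1.475], [0.0, 0.0, 0.0, 1.0]] [[504.46328596991765, 0.0, 319.88510838905546], [0.0, 504.46328596991765, 234.32544050047866], [0.0, 0.0, 1.0]] [-0.05203295  0.          0.          0.          0.        ]
```

View pics/top0.png

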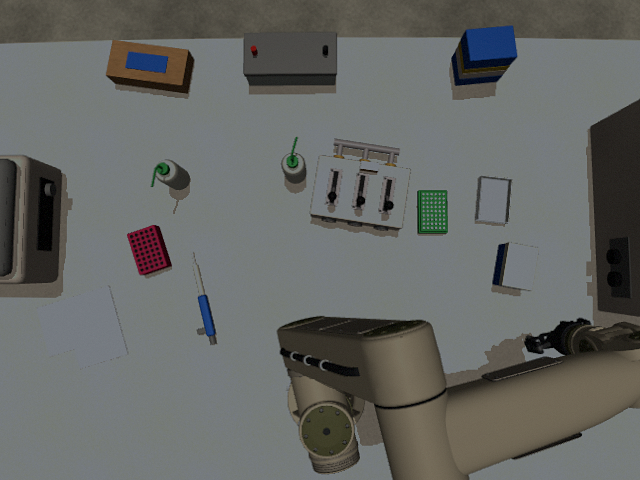

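View pics/scene0.png

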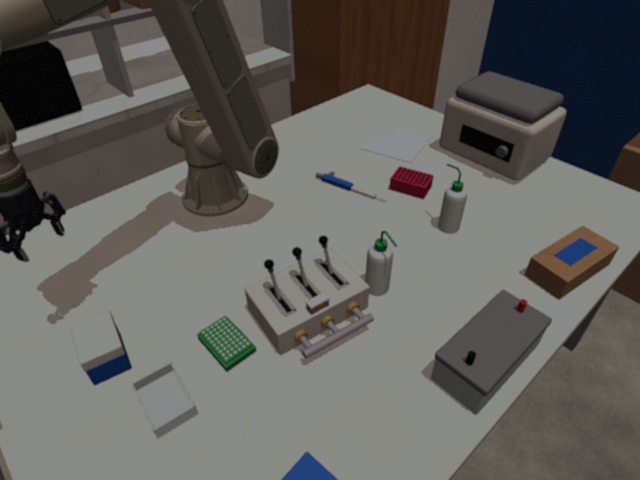

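The top view shows the console around (362,192). The knobs are at about (332,197), (360,201) and (388,206), with the carton near (369,168). In the scene view the knobs are at (323,240) left, (297,252) middle and (269,265) right.

```bash
cat > h.py <<'E'
import numpy as np,cv2
def ray(d,uv):
    p=cv2.undistortPoints(np.array(uv,float).reshape(-1,1,2),d["K"],d["dist_coeffs"]).reshape(-1,2)
    return np.c_[p,np.ones(len(p))]
def on_z(d,uv,z):
    T=d["world_from_camera"];r=ray(d,uv)@T[:3,:3].T;o=T[:3,3]
    return o+r*((z-o[2])/r[:,2])[:,None]
def cloud(d):
    v,u=np.mgrid[:480,:640];T=d["world_from_camera"]
    P=ray(d,np.stack([u,v],-1).reshape(-1,2))*d["z_map"].reshape(-1,1)
    return (P@T[:3,:3].T+T[:3,3]).reshape(480,640,3)
E
python3 - <<'E'
from h import *
D={n:dict(np.load(n+"0.npz")) for n in("top","scene")}
for n,kn in(("top",[(332,197),(360,201),(388,206)]),("scene",[(323,240),(297,252),(269,265)])):
    d=D[n];P=cloud(d);im=d["image"].max(2)
    for u,v in kn:
        sl=np.s_[v-9:v+10,u-9:u+10];m=(im[sl]<60)&(P[sl][...,2]>.155)
        vv,uu=np.nonzero(m);c=(uu.mean()+u-9,vv.mean()+v-9)
        print(n,c,m.sum(),"plane",on_z(d,[c],.172)[0].round(4),"depth",np.median(P[sl][m],0).round(4))
    m=(abs(P[...,2]-.085)<.006)&(P[...,0]>.3)&(P[...,0]<.75)&(abs(P[...,1]+.1)<.25)
    m=cv2.morphologyEx(m.astype(np.uint8),cv2.MORPH_OPEN,np.ones((3,3)))
    k,l,st,_=cv2.connectedComponentsWithStats(m);m=l==1+st[1:,4].argmax()
    r=cv2.minAreaRect(P[m][:,:2].astype(np.float32)*1000);print(n,r,cv2.boxPoints(r).round(0).tolist())
    v=(P[...,2]>.1)&(P[...,2]<.25)&(P[...,0]>.5)&(P[...,0]<.75)&(abs(P[...,1]+.1)<.25)
    k,l,st,_=cv2.connectedComponentsWithStats(v.astype(np.uint8))
    for i in range(1,k):
        if st[i,4]>15:q=P[l==i];print(" blob",st[i,4],q.min(0).round(3),q.max(0).round(3))
E
```

```text
top (np.float64(331.5593220338983), np.float64(195.96610169491527)) 59 plane [ 0.5576 -0.0171  0.172 ] depth [ 0.5559 -0.018   0.1801]
top (np.float64(360.1269841269841), np.float64(200.17460317460316)) 63 plane [ 0.5464 -0.0914  0.172 ] depth [ 0.5451 -0.0903  0.1809]
top (np.float64(388.27272727272725), np.float64(205.1060606060606)) 66 plane [ 0.5334 -0.1645  0.172 ] depth [ 0.5326 -0.163   0.18  ]
top ((584.3701171875, -97.22080993652344), (260.5154113769531, 171.09494018554688), 80.95623779296875) [[479.0, -212.0], [648.0, -239.0], [689.0, 18.0], [520.0, 45.0]]
 blob 518 [0.62  0.057 0.101] [0.708 0.12  0.213]
 blob 169 [ 0.636 -0.146  0.1  ] [ 0.664 -0.096  0.12 ]
 blob 78 [ 0.546 -0.026  0.103] [ 0.59  -0.005  0.187]
 blob 77 [ 0.535 -0.101  0.1  ] [ 0.579 -0.08   0.188]
 blob 81 [ 0.523 -0.177  0.102] [ 0.564 -0.153  0.186]
scene (np.float64(323.0147058823529), np.float64(240.9264705882353)) 68 plane [ 0.5597 -0.0178  0.172 ] depth [ 0.5636 -0.0212  0.1777]
scene (np.float64(296.9718309859155), np.float64(252.8732394366197)) 71 plane [ 0.5485 -0.0915  0.172 ] depth [ 0.5529 -0.0946  0.1791]
scene (np.float64(268.9871794871795), np.float64(265.1923076923077)) 78 plane [ 0.5358 -0.1654  0.172 ] depth [ 0.5402 -0.168   0.1788]
scene ((585.1112670898438, -96.65994262695312), (260.4176940917969, 173.27940368652344), 80.76875305175781) [[479.0, -211.0], [650.0, -239.0], [692.0, 18.0], [520.0, 46.0]]
 blob 718 [0.625 0.055 0.1  ] [0.709 0.116 0.212]
 blob 174 [ 0.55  -0.028  0.1  ] [ 0.592 -0.006  0.189]
 blob 185 [ 0.536 -0.103  0.1  ] [ 0.581 -0.082  0.187]
 blob 195 [ 0.525 -0.176  0.101] [ 0.567 -0.153  0.189]
 blob 252 [ 0.637 -0.147  0.1  ] [ 0.667 -0.094  0.119]
```

Emit:
step_arm(deltas=[[14, 21, 1, 0, 0, 8.28, -1], [14, 21, 1, 0, 0, 8.28, -1], [14, 21, 1, 0, 0, 8.28, -1], [14, 21, 1, 0, 0, 8.28, -1], [14, 21, 1, 0, 0, 8.28, -1]], newtons=20)

```text
clock: 0.6
tcp_pos: [0.284, -0.4277, 0.2359]
orientation: [-0.0, 0.85, 0.527, 0.0]
wrist_force: [0.0, -0.3, -0.7]
finger_gap: 0.0121
grip_force: 0.0
```

Emit:
step_arm(deltas=[[14, 21, 1, 0, 0, 8.28, -1], [14, 21, 1, 0, 0, 8.28, -1], [14, 21, 1, 0, 0, 8.28, -1], [14, 21, 1, 0, 0, 8.28, -1], [14, 21, 1, 0, 0, 8.28, -1]])

```text
clock: 1.1
tcp_pos: [0.354, -0.3227, 0.241]
orientation: [-0.0, 0.609, 0.793, 0.0]
wrist_force: [0.8, -0.2, -0.3]
finger_gap: 0.0
grip_force: 0.0
```

Emit:
step_arm(deltas=[[14, 21, 1, 0, 0, 8.28, -1], [14, 21, 1, 0, 0, 8.28, -1], [14, 21, 1, 0, 0, 8.28, -1], [14, 21, 1, 0, 0, 8.28, -1]])

```text
clock: 1.5
tcp_pos: [0.4099, -0.2387, 0.245]
orientation: [-0.0, 0.358, 0.934, 0.0]
wrist_force: [0.6, -0.1, -0.0]
finger_gap: 0.0004
grip_force: 0.0
```

Emit:
step_arm(deltas=[[14, 21, 1, 0, 0, 8.28, -1], [14, 21, 1, 0, 0, 8.28, -1], [14, 21, 1, 0, 0, 8.28, -1], [14, 21, 1, 0, 0, 8.28, -1], [0, 0, 0, 0, 0, 0, -1]])

```text
clock: 2.0
tcp_pos: [0.4666, -0.1538, 0.249]
orientation: [-0.0, 0.077, 0.997, 0.0]
wrist_force: [0.4, -0.2, -0.2]
finger_gap: 0.0
grip_force: 0.0
```

Run:
```python
from workcell import *
import cv2
s=get_state();print(s["joint_pos"].round(3),s["tcp_pos"],s["orientation"],s["wrist_force"])
d=read_camera("scene");cv2.imwrite("pics/s1.png",d["image"][130:380,150:470,::-1].repeat(2,0).repeat(2,1))
```

```text
[-4.820e-01  1.460e-01 -1.260e-01  1.299e+00  1.000e-03 -3.280e-01] [ 0.46656947 -0.15379043  0.24903857] [-1.11883363e-04  7.69842076e-02  9.97032190e-01  4.81526359e-04] [ 0.41414463 -0.15814244 -0.16468107]
```

View pics/s1.png

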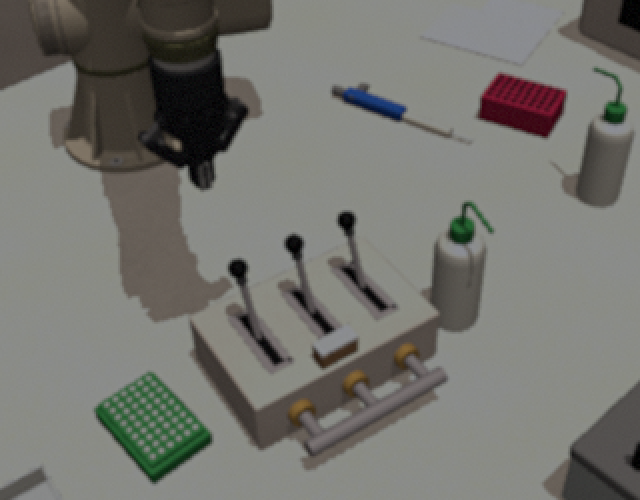

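Emit:
step_arm(deltas=[[0, 0, -40, 0, 0, 0, -1], [0, 0, -40, 0, 0, 0, -1], [14.8, -2.4, -7, 0, 0, 0, -1], [14.8, -2.4, 0, 0, 0, 0, -1], [6, -1, 0, 0, 0, 0, -1]])

```text
clock: 2.55
tcp_pos: [0.5013, -0.1626, 0.1615]
orientation: [-0.001, 0.081, 0.997, 0.0]
wrist_force: [-0.1, -0.7, 0.9]
finger_gap: 0.0003
grip_force: 0.0
```

Emit:
step_arm(deltas=[[3, -0.5, 0, 0, 0, 0, -1], [3, -0.5, 0, 0, 0, 0, -1], [0, 0, 0, 0, 0, 0, -1]])

```text
clock: 2.85
tcp_pos: [0.5074, -0.163, 0.1627]
orientation: [0.0, 0.08, 0.997, -0.0]
wrist_force: [-0.2, 0.2, 0.6]
finger_gap: 0.0004
grip_force: 0.0
```

Emit:
step_arm(deltas=[[3, -0.5, 0, 0, 0, 0, -1], [3, -0.5, 0, 0, 0, 0, -1], [0, 0, 0, 0, 0, 0, -1]])

```text
clock: 3.15
tcp_pos: [0.5129, -0.1635, 0.1624]
orientation: [-0.0, 0.08, 0.997, 0.0]
wrist_force: [-4.2, 0.1, 2.3]
finger_gap: -0.0
grip_force: 1.3
```

Emit:
step_arm(deltas=[[3, -0.5, 0, 0, 0, 0, -1], [0, 0, 0, 0, 0, 0, -1]])

```text
clock: 3.35
tcp_pos: [0.5158, -0.1639, 0.1623]
orientation: [-0.001, 0.08, 0.997, 0.0]
wrist_force: [-5.1, 1.3, 3.0]
finger_gap: -0.0001
grip_force: 2.4
```

Emit:
step_arm(deltas=[[3, -0.5, 0, 0, 0, 0, -1], [0, 0, 0, 0, 0, 0, -1]])

```text
clock: 3.55
tcp_pos: [0.5177, -0.1641, 0.1622]
orientation: [-0.002, 0.08, 0.997, 0.0]
wrist_force: [-7.5, 1.8, 5.7]
finger_gap: 0.0
grip_force: 4.1
```

Emit:
step_arm(deltas=[[2, -0.3, 0, 0, 0, 0, -1], [0, 0, 0, 0, 0, 0, -1]])

```text
clock: 3.75
tcp_pos: [0.5188, -0.1641, 0.162]
orientation: [-0.003, 0.08, 0.997, 0.0]
wrist_force: [-9.7, 2.5, 6.7]
finger_gap: -0.0001
grip_force: 5.2
```

Right is blocked: the force climbs about 2 N/mm past the play. Next I'll back off and feel the middle lever.

Emit:
step_arm(deltas=[[-16, 2.5, 0, 0, 0, 0, -1], [-16, 2.5, 0, 0, 0, 0, -1], [6, 37, 0, 0, 0, 0, -1], [6, 37, 0, 0, 0, 0, -1], [0, 0, 0, 0, 0, 0, -1]])

```text
clock: 4.25
tcp_pos: [0.5021, -0.0829, 0.1625]
orientation: [0.001, 0.078, 0.997, 0.001]
wrist_force: [-0.1, 0.4, 0.0]
finger_gap: -0.0002
grip_force: 0.0
```

Emit:
step_arm(deltas=[[8, -1.3, 0, 0, 0, 0, -1], [8, -1.3, 0, 0, 0, 0, -1], [3, -0.5, 0, 0, 0, 0, -1], [3, -0.5, 0, 0, 0, 0, -1], [0, 0, 0, 0, 0, 0, -1]])

```text
clock: 4.75
tcp_pos: [0.5236, -0.0903, 0.162]
orientation: [-0.0, 0.08, 0.997, 0.0]
wrist_force: [-0.3, 0.8, 0.1]
finger_gap: -0.0003
grip_force: 0.0
```

Emit:
step_arm(deltas=[[3, -0.5, 0, 0, 0, 0, -1], [3, -0.5, 0, 0, 0, 0, -1], [0, 0, 0, 0, 0, 0, -1]])

```text
clock: 5.05
tcp_pos: [0.528, -0.0903, 0.1622]
orientation: [-0.001, 0.08, 0.997, 0.0]
wrist_force: [-6.0, 0.7, 4.0]
finger_gap: 0.0003
grip_force: 2.8
```

Emit:
step_arm(deltas=[[3, -0.5, 0, 0, 0, 0, -1], [0, 0, 0, 0, 0, 0, -1]])

```text
clock: 5.25
tcp_pos: [0.5297, -0.0903, 0.1622]
orientation: [-0.003, 0.08, 0.997, 0.0]
wrist_force: [-9.5, 1.3, 5.6]
finger_gap: -0.0002
grip_force: 4.6
```

Middle also looks blocked, so I'll try the left lever.

Emit:
step_arm(deltas=[[-16, 2.5, 0, 0, 0, 0, -1], [-16, 2.5, 0, 0, 0, 0, -1], [6, 37, 0, 0, 0, 0, -1], [6, 37, 0, 0, 0, 0, -1], [0, 0, 0, 0, 0, 0, -1]])

```text
clock: 5.75
tcp_pos: [0.5129, -0.009, 0.1626]
orientation: [0.001, 0.078, 0.997, 0.001]
wrist_force: [-0.5, -1.4, 0.2]
finger_gap: -0.0001
grip_force: 0.0
```

Emit:
step_arm(deltas=[[8, -1.3, 0, 0, 0, 0, -1], [8, -1.3, 0, 0, 0, 0, -1], [3, -0.5, 0, 0, 0, 0, -1], [3, -0.5, 0, 0, 0, 0, -1], [0, 0, 0, 0, 0, 0, -1]])

```text
clock: 6.25
tcp_pos: [0.5347, -0.0165, 0.1621]
orientation: [-0.0, 0.08, 0.997, 0.0]
wrist_force: [0.1, 0.1, 0.5]
finger_gap: 0.0002
grip_force: 0.0
```

Emit:
step_arm(deltas=[[3, -0.5, 0, 0, 0, 0, -1], [3, -0.5, 0, 0, 0, 0, -1], [0, 0, 0, 0, 0, 0, -1]])

```text
clock: 6.55
tcp_pos: [0.54, -0.0166, 0.1623]
orientation: [-0.0, 0.08, 0.997, 0.0]
wrist_force: [-2.7, 0.5, 2.9]
finger_gap: 0.0002
grip_force: 1.6
```

Emit:
step_arm(deltas=[[3, -0.5, 0, 0, 0, 0, -1], [0, 0, 0, 0, 0, 0, -1]])

```text
clock: 6.75
tcp_pos: [0.5434, -0.017, 0.1624]
orientation: [-0.0, 0.08, 0.997, 0.0]
wrist_force: [-3.8, 1.0, 2.8]
finger_gap: -0.0002
grip_force: 1.8
```

Emit:
step_arm(deltas=[[3, -0.5, 0, 0, 0, 0, -1], [0, 0, 0, 0, 0, 0, -1]])

```text
clock: 6.95
tcp_pos: [0.5467, -0.0176, 0.1624]
orientation: [0.0, 0.08, 0.997, 0.0]
wrist_force: [-2.7, 1.1, 3.2]
finger_gap: -0.0001
grip_force: 1.6
```

Emit:
step_arm(deltas=[[2, -0.3, 0, 0, 0, 0, -1], [0, 0, 0, 0, 0, 0, -1]])

```text
clock: 7.15
tcp_pos: [0.5486, -0.018, 0.1623]
orientation: [0.0, 0.08, 0.997, 0.0]
wrist_force: [-3.1, 0.8, 2.9]
finger_gap: -0.0
grip_force: 1.5
```

Left is free, so I'll push it over.

Emit:
step_arm(deltas=[[6, -1, 0, 0, 0, 0, -1], [6, -1, 0, 0, 0, 0, -1], [6, -1, 0, 0, 0, 0, -1], [6, -1, 0, 0, 0, 0, -1]])

```text
clock: 7.55
tcp_pos: [0.5731, -0.0222, 0.1623]
orientation: [0.0, 0.08, 0.997, -0.0]
wrist_force: [-2.0, 0.4, 2.7]
finger_gap: -0.0
grip_force: 1.4
```

Emit:
step_arm(deltas=[[6, -1, 0, 0, 0, 0, -1], [6, -1, 0, 0, 0, 0, -1], [6, -1, 0, 0, 0, 0, -1], [6, -1, 0, 0, 0, 0, -1]])

```text
clock: 7.95
tcp_pos: [0.5967, -0.026, 0.1619]
orientation: [-0.0, 0.08, 0.997, 0.0]
wrist_force: [-1.6, 0.1, -0.9]
finger_gap: -0.0001
grip_force: 1.1
```

Emit:
step_arm(deltas=[[6, -1, 0, 0, 0, 0, -1], [6, -1, 0, 0, 0, 0, -1], [3, -0.5, 0, 0, 0, 0, -1], [0, 0, 0, 0, 0, 0, -1]])

```text
clock: 8.35
tcp_pos: [0.6116, -0.0287, 0.162]
orientation: [-0.0, 0.08, 0.997, -0.0]
wrist_force: [-2.2, -0.3, -0.7]
finger_gap: -0.0002
grip_force: 0.8
```

Emit:
step_arm(deltas=[[3, -0.5, 0, 0, 0, 0, -1], [3, -0.5, 0, 0, 0, 0, -1], [0, 0, 0, 0, 0, 0, -1]])

```text
clock: 8.65
tcp_pos: [0.6168, -0.0294, 0.162]
orientation: [-0.001, 0.08, 0.997, 0.0]
wrist_force: [-3.8, -0.4, -1.8]
finger_gap: -0.0
grip_force: 2.1
```

Emit:
step_arm(deltas=[[2, -0.3, 0, 0, 0, 0, -1], [0, 0, 0, 0, 0, 0, -1]])

```text
clock: 8.85
tcp_pos: [0.6179, -0.0295, 0.1617]
orientation: [-0.002, 0.08, 0.997, 0.0]
wrist_force: [-6.6, -0.1, -2.7]
finger_gap: 0.0002
grip_force: 3.1
```

Emit:
step_arm(deltas=[[1.5, -0.2, 0, 0, 0, 0, -1], [0, 0, 0, 0, 0, 0, -1]])

```text
clock: 9.05
tcp_pos: [0.6187, -0.0296, 0.1615]
orientation: [-0.002, 0.08, 0.997, 0.0]
wrist_force: [-8.0, -0.4, -2.0]
finger_gap: -0.0003
grip_force: 3.7
```

Emit:
step_arm(deltas=[[-10, 1.6, 0, 0, 0, 0, -1], [-32, 5.1, 0, 0, 0, 0, -1], [-32, 5.1, 0, 0, 0, 0, -1], [-32, 5.1, 0, 0, 0, 0, -1], [-6, -37, 0, 0, 0, 0, -1]])

```text
clock: 9.55
tcp_pos: [0.5062, -0.0467, 0.1633]
orientation: [0.001, 0.077, 0.997, 0.001]
wrist_force: [1.7, -1.2, 0.1]
finger_gap: -0.0
grip_force: 0.0
```

Emit:
step_arm(deltas=[[-6, -35, 0, 0, 0, 0, -1], [8, -1.3, 0, 0, 0, 0, -1], [8, -1.3, 0, 0, 0, 0, -1], [0, 0, 0, 0, 0, 0, -1]])

```text
clock: 9.95
tcp_pos: [0.5208, -0.0877, 0.163]
orientation: [0.002, 0.08, 0.997, -0.0]
wrist_force: [0.0, -0.0, -0.6]
finger_gap: -0.0002
grip_force: 0.0
```

Run:
```python
from workcell import *
import cv2
d=read_camera("scene");cv2.imwrite("pics/s2.png",d["image"][130:380,150:470,::-1].repeat(2,0).repeat(2,1))
```

```text
(no output)
```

View pics/s2.png

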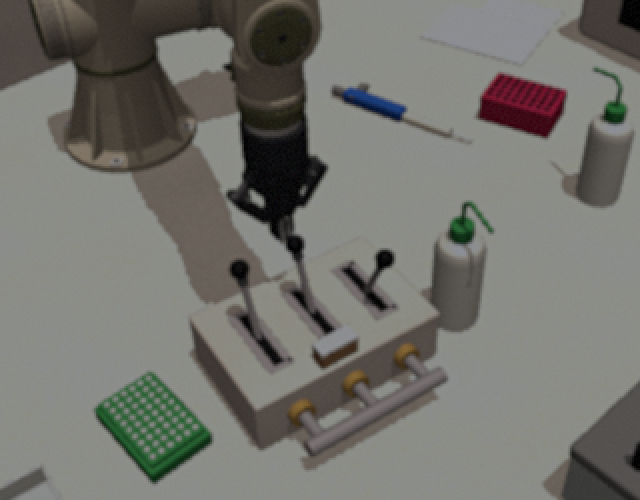

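The left lever is now over, with its knob at crop (384,258). The carton is undisturbed. I'll feel the middle lever again.

Emit:
step_arm(deltas=[[3, -0.5, 0, 0, 0, 0, -1], [3, -0.5, 0, 0, 0, 0, -1], [3, -0.5, 0, 0, 0, 0, -1], [0, 0, 0, 0, 0, 0, -1]])

```text
clock: 10.4
tcp_pos: [0.5272, -0.0885, 0.162]
orientation: [-0.001, 0.079, 0.997, 0.0]
wrist_force: [-2.1, 2.5, 0.9]
finger_gap: 0.0
grip_force: 1.4
```

Emit:
step_arm(deltas=[[3, -0.5, 0, 0, 0, 0, -1], [0, 0, 0, 0, 0, 0, -1]])

```text
clock: 10.6
tcp_pos: [0.5292, -0.0889, 0.162]
orientation: [-0.002, 0.08, 0.997, 0.0]
wrist_force: [-6.5, 2.2, 2.6]
finger_gap: 0.0
grip_force: 3.3
```

Emit:
step_arm(deltas=[[2, -0.3, 0, 0, 0, 0, -1], [0, 0, 0, 0, 0, 0, -1]])

```text
clock: 10.8
tcp_pos: [0.5303, -0.0891, 0.1621]
orientation: [-0.003, 0.08, 0.997, 0.001]
wrist_force: [-8.9, 2.1, 5.9]
finger_gap: -0.0004
grip_force: 4.7
```

Middle is still blocked, so right should be the next one.

Emit:
step_arm(deltas=[[-16, 2.5, 0, 0, 0, 0, -1], [-16, 2.5, 0, 0, 0, 0, -1], [-6, -37, 0, 0, 0, 0, -1], [-6, -37, 0, 0, 0, 0, -1], [0, 0, 0, 0, 0, 0, -1]])

```text
clock: 11.3
tcp_pos: [0.4892, -0.1627, 0.1626]
orientation: [0.001, 0.082, 0.997, -0.001]
wrist_force: [-0.1, 0.4, 0.1]
finger_gap: 0.0001
grip_force: 0.0
```

Emit:
step_arm(deltas=[[8, -1.3, 0, 0, 0, 0, -1], [8, -1.3, 0, 0, 0, 0, -1], [3, -0.5, 0, 0, 0, 0, -1], [3, -0.5, 0, 0, 0, 0, -1], [0, 0, 0, 0, 0, 0, -1]])

```text
clock: 11.8
tcp_pos: [0.5114, -0.162, 0.1621]
orientation: [-0.0, 0.079, 0.997, 0.0]
wrist_force: [-0.4, -0.1, 0.2]
finger_gap: -0.0
grip_force: 0.0
```

Emit:
step_arm(deltas=[[3, -0.5, 0, 0, 0, 0, -1], [3, -0.5, 0, 0, 0, 0, -1], [0, 0, 0, 0, 0, 0, -1]])

```text
clock: 12.1
tcp_pos: [0.5164, -0.1632, 0.1623]
orientation: [-0.001, 0.08, 0.997, 0.0]
wrist_force: [-2.1, 0.5, 1.0]
finger_gap: 0.0
grip_force: 1.2
```

Emit:
step_arm(deltas=[[3, -0.5, 0, 0, 0, 0, -1], [0, 0, 0, 0, 0, 0, -1]])

```text
clock: 12.3
tcp_pos: [0.5198, -0.164, 0.1623]
orientation: [-0.0, 0.08, 0.997, 0.0]
wrist_force: [-3.2, 2.0, 2.7]
finger_gap: 0.0003
grip_force: 1.5
```

Right is free, so I'll push it over.

Emit:
step_arm(deltas=[[3, -0.5, 0, 0, 0, 0, -1], [4, -0.6, 0, 0, 0, 0, -1], [6, -1, 0, 0, 0, 0, -1], [6, -1, 0, 0, 0, 0, -1]])

```text
clock: 12.7
tcp_pos: [0.5395, -0.1674, 0.1624]
orientation: [0.0, 0.08, 0.997, -0.0]
wrist_force: [-2.8, 0.6, 2.4]
finger_gap: 0.0005
grip_force: 1.4
```

Emit:
step_arm(deltas=[[6, -1, 0, 0, 0, 0, -1], [6, -1, 0, 0, 0, 0, -1], [6, -1, 0, 0, 0, 0, -1], [6, -1, 0, 0, 0, 0, -1], [6, -1, 0, 0, 0, 0, -1]])

```text
clock: 13.2
tcp_pos: [0.5694, -0.1722, 0.1622]
orientation: [0.0, 0.08, 0.997, 0.0]
wrist_force: [-2.2, -0.4, -0.1]
finger_gap: 0.0002
grip_force: 0.9
```

Emit:
step_arm(deltas=[[6, -1, 0, 0, 0, 0, -1], [6, -1, 0, 0, 0, 0, -1], [4, -0.6, 0, 0, 0, 0, -1], [0, 0, 0, 0, 0, 0, -1]])

```text
clock: 13.6
tcp_pos: [0.5852, -0.1749, 0.1619]
orientation: [-0.0, 0.08, 0.997, 0.0]
wrist_force: [-1.4, -0.4, -0.9]
finger_gap: 0.0
grip_force: 0.6
```

Emit:
step_arm(deltas=[[3, -0.5, 0, 0, 0, 0, -1], [3, -0.5, 0, 0, 0, 0, -1], [0, 0, 0, 0, 0, 0, -1]])

```text
clock: 13.9
tcp_pos: [0.591, -0.1758, 0.1623]
orientation: [0.0, 0.08, 0.997, 0.0]
wrist_force: [-1.9, -0.1, -1.8]
finger_gap: -0.0004
grip_force: 0.9
```

Emit:
step_arm(deltas=[[3, -0.5, 0, 0, 0, 0, -1], [0, 0, 0, 0, 0, 0, -1]])

```text
clock: 14.1
tcp_pos: [0.5933, -0.1762, 0.1621]
orientation: [-0.001, 0.08, 0.997, 0.0]
wrist_force: [-4.3, 0.8, -0.4]
finger_gap: 0.0001
grip_force: 2.1
```

Emit:
step_arm(deltas=[[2.5, -0.4, 0, 0, 0, 0, -1], [0, 0, 0, 0, 0, 0, -1]])

```text
clock: 14.3
tcp_pos: [0.5948, -0.1763, 0.1616]
orientation: [-0.002, 0.08, 0.997, 0.0]
wrist_force: [-7.5, 1.0, -1.3]
finger_gap: -0.0002
grip_force: 3.3
```

Emit:
step_arm(deltas=[[1.5, -0.2, 0, 0, 0, 0, -1], [0, 0, 0, 0, 0, 0, -1]])

```text
clock: 14.5
tcp_pos: [0.5955, -0.1764, 0.1614]
orientation: [-0.002, 0.08, 0.997, 0.0]
wrist_force: [-8.0, 0.6, -2.6]
finger_gap: 0.0
grip_force: 4.0
```

Emit:
step_arm(deltas=[[-10, 1.6, 0, 0, 0, 0, -1], [-32, 5.1, 0, 0, 0, 0, -1], [-32, 5.1, 0, 0, 0, 0, -1], [-32, 5.1, 0, 0, 0, 0, -1], [6, 37, 0, 0, 0, 0, -1]])

```text
clock: 15.0
tcp_pos: [0.4953, -0.1251, 0.1632]
orientation: [0.001, 0.083, 0.997, -0.001]
wrist_force: [1.6, 0.1, 0.0]
finger_gap: 0.0003
grip_force: 0.0
```

Emit:
step_arm(deltas=[[6, 37, 0, 0, 0, 0, -1], [8, -1.3, 0, 0, 0, 0, -1], [7, -1.2, 0, 0, 0, 0, -1], [0, 0, 0, 0, 0, 0, -1]])

```text
clock: 15.4
tcp_pos: [0.5207, -0.0895, 0.163]
orientation: [0.002, 0.08, 0.997, -0.0]
wrist_force: [-0.0, -0.1, -0.1]
finger_gap: -0.0001
grip_force: 0.0
```

Emit:
step_arm(deltas=[[3, -0.5, 0, 0, 0, 0, -1], [3, -0.5, 0, 0, 0, 0, -1], [0, 0, 0, 0, 0, 0, -1]])

```text
clock: 15.7
tcp_pos: [0.5252, -0.0902, 0.1622]
orientation: [0.0, 0.08, 0.997, 0.0]
wrist_force: [-0.2, -0.0, -0.3]
finger_gap: -0.0001
grip_force: 0.0
```

Emit:
step_arm(deltas=[[3, -0.5, 0, 0, 0, 0, -1], [0, 0, 0, 0, 0, 0, -1]])

```text
clock: 15.9
tcp_pos: [0.5273, -0.0901, 0.1621]
orientation: [-0.001, 0.08, 0.997, 0.0]
wrist_force: [-1.8, 0.9, 0.4]
finger_gap: -0.0003
grip_force: 0.9
```

Emit:
step_arm(deltas=[[3, -0.5, 0, 0, 0, 0, -1], [0, 0, 0, 0, 0, 0, -1]])

```text
clock: 16.1
tcp_pos: [0.5308, -0.0904, 0.1623]
orientation: [-0.0, 0.08, 0.997, 0.0]
wrist_force: [-2.8, 1.4, 1.9]
finger_gap: 0.0
grip_force: 1.3
```

Emit:
step_arm(deltas=[[3, -0.5, 0, 0, 0, 0, -1], [0, 0, 0, 0, 0, 0, -1]])

```text
clock: 16.3
tcp_pos: [0.5341, -0.0909, 0.1624]
orientation: [0.0, 0.08, 0.997, 0.0]
wrist_force: [-2.5, -0.2, 2.1]
finger_gap: -0.0004
grip_force: 1.2
```

Middle is free now.

Emit:
step_arm(deltas=[[6, -1, 0, 0, 0, 0, -1], [6, -1, 0, 0, 0, 0, -1], [6, -1, 0, 0, 0, 0, -1], [6, -1, 0, 0, 0, 0, -1], [6, -1, 0, 0, 0, 0, -1]])

```text
clock: 16.8
tcp_pos: [0.5646, -0.0961, 0.1623]
orientation: [0.0, 0.08, 0.997, 0.0]
wrist_force: [-1.6, 0.2, 1.1]
finger_gap: -0.0001
grip_force: 1.0
```

Emit:
step_arm(deltas=[[6, -1, 0, 0, 0, 0, -1], [6, -1, 0, 0, 0, 0, -1], [6, -1, 0, 0, 0, 0, -1], [6, -1, 0, 0, 0, 0, -1], [6, -1, 0, 0, 0, 0, -1]])

```text
clock: 17.3
tcp_pos: [0.5938, -0.101, 0.1617]
orientation: [-0.001, 0.08, 0.997, 0.0]
wrist_force: [-2.1, -0.3, -1.5]
finger_gap: -0.0003
grip_force: 1.1
```

Emit:
step_arm(deltas=[[3, -0.5, 0, 0, 0, 0, -1], [3, -0.5, 0, 0, 0, 0, -1], [3, -0.5, 0, 0, 0, 0, -1], [0, 0, 0, 0, 0, 0, -1]])

```text
clock: 17.7
tcp_pos: [0.6031, -0.1025, 0.1622]
orientation: [0.0, 0.08, 0.997, 0.0]
wrist_force: [-1.9, -0.2, -1.5]
finger_gap: 0.0003
grip_force: 0.9
```

Emit:
step_arm(deltas=[[3, -0.5, 0, 0, 0, 0, -1], [0, 0, 0, 0, 0, 0, -1]])

```text
clock: 17.9
tcp_pos: [0.6052, -0.1029, 0.162]
orientation: [-0.001, 0.08, 0.997, 0.0]
wrist_force: [-4.6, 0.6, -1.6]
finger_gap: -0.0001
grip_force: 2.2
```

Emit:
step_arm(deltas=[[2.5, -0.4, 0, 0, 0, 0, -1], [1.5, -0.2, 0, 0, 0, 0, -1], [0, 0, 0, 0, 0, 0, -1]])

```text
clock: 18.2
tcp_pos: [0.6074, -0.1031, 0.1613]
orientation: [-0.003, 0.08, 0.997, 0.0]
wrist_force: [-8.0, -0.2, -2.2]
finger_gap: 0.0002
grip_force: 4.1
```

Emit:
step_arm(deltas=[[-10, 1.6, 0, 0, 0, 0, -1], [-32, 5.1, 0, 0, 0, 0, -1], [-32, 5.1, 0, 0, 0, 0, -1], [-32, 5.1, 10, 0, 0, 0, -1], [-20, 3, 20, 0, 0, 0, -1]])

```text
clock: 18.7
tcp_pos: [0.4817, -0.0829, 0.1922]
orientation: [0.0, 0.08, 0.997, 0.0]
wrist_force: [0.3, -1.7, 0.4]
finger_gap: 0.0
grip_force: 0.0
```

Emit:
step_arm(deltas=[[-20, 0, 20, 0, 0, 0, -1], [0, 0, 0, 0, 0, 0, -1], [0, 0, 0, 0, 0, 0, -1]])

```text
clock: 19.0
tcp_pos: [0.4653, -0.0841, 0.2137]
orientation: [0.003, 0.08, 0.997, -0.0]
wrist_force: [0.5, -1.0, -0.1]
finger_gap: -0.0001
grip_force: 0.0
```

Run:
```python
from workcell import *
from h import *
d=read_camera("scene");cv2.imwrite("pics/s3.png",d["image"][130:380,150:470,::-1].repeat(2,0).repeat(2,1))
for n in("scene","top"):
    d=read_camera(n);P=cloud(d)
    v=(P[...,2]>.16)&(P[...,2]<.2)&(P[...,0]>.53)&(P[...,0]<.67)&(P[...,1]>-.22)&(P[...,1]<.03)
    k,l,st,c=cv2.connectedComponentsWithStats(v.astype(np.uint8))
    for i in range(1,k):
        if st[i,4]>10:
            p=on_z(d,[c[i]],.172)[0];print(n,p.round(4),"e from pivot mm",((p[:2]-[.5847,-.0969])@[.987,-.159]*1000).round(1))
print(get_state()["tcp_pos"],get_state()["wrist_force"])
```

```text
scene [ 0.6358 -0.0267  0.172 ] e from pivot mm 39.3
scene [ 0.6243 -0.101   0.172 ] e from pivot mm 39.7
scene [ 0.6123 -0.1753  0.172 ] e from pivot mm 39.7
top [ 0.6366 -0.0291  0.172 ] e from pivot mm 40.5
top [ 0.6265 -0.1038  0.172 ] e from pivot mm 42.3
top [ 0.6128 -0.1774  0.172 ] e from pivot mm 40.5
[ 0.46446763 -0.08374233  0.2117217 ] [-0.24384948  0.07299434 -0.63843967]
```

View pics/s3.png

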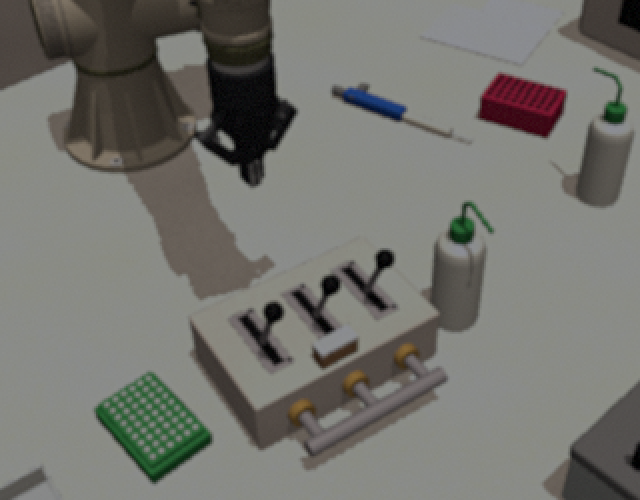

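All three knobs, at crop (384,258), (330,285) and (273,312), sit about 40 mm behind their pivots; full throw is 41 mm. The carton and bottle have not moved, and the arm is clear.

```bash
python3 -c "
from workcell import *
print(hand_in())"
```

```text
the job is handed in; nothing more can be done
None
```

All three levers are fully over to the rear, thrown in the order left, right, middle; the arm is clear and the job is handed in at about 19 s, with no verdict returned.

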